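Release the larger vial from its feeder

TASK

Two lever feeders each hold a sample vial lying behind a gate. On the feeder that holds the larger vial, press the lever's pad down with the fingertips so that the gate lifts and the vial rolls down into the catch end of the chute, then let the lever come back up so that the gate is shut again. Touch neither vial, leave the other feeder shut and do not disturb the things standing around; nothing is to be picked up.

Things in the scene. Friction and masses are not known exactly. Their poses are not given: they have to be found in the camera images.
- feeder_a: vial feeder, screwed to the worktop, same make as the other. Origin on the worktop below the gate's plane, z up. In its frame (m): lever along x over y = 0; pivot pin at x -0.050, z 0.105, between cheeks 20 x 32 mm, 115 mm high; press pad (24 mm in x, 26 in y) at the -x end, x -0.117; gate tongue (26 mm wide, 6 thick, in plane y = 0) under the +x end, x 0.043. Base plate 172 x 145 x 8 mm
- feeder_b: the other vial feeder, built as feeder_a, same frame. Each one's chute: open on top, x 0.008 to 0.082, y -0.085 to 0.046, falling 18 degrees toward -y, floor 45 mm up at y = 0, side rails 18 mm above the floor; wall 75 mm high at its upper end, stop wall 51 mm high at its lower, catch end
- feeder_a_lever (a joint): rocking lever of feeder_a, rad: 0 = at rest, gate down; grows as the pad is pressed down and the other end lifts the gate; stop at 0.46. The larger vial passes under the gate from about 0.3. A spring returns it: about 3 N on the pad to start, 6 N at the stop
- feeder_b_lever (a joint): rocking lever of feeder_b, rad: 0 = at rest, gate down; grows as the pad is pressed down and the other end lifts the gate; stop at 0.46. The larger vial passes under the gate from about 0.3. A spring returns it: about 3 N on the pad to start, 6 N at the stop
- feeder_a_pad (a point): centre of the top face of the press pad of feeder_a's lever; moves with it, about 130 mm above the worktop at rest and 97 mm at the stop (33 mm of travel). The pad slopes up away from the pivot by 0.22 rad at rest, down by 0.24 rad at the stop
- feeder_b_pad (a point): centre of the top face of the press pad of feeder_b's lever; moves with it, about 130 mm above the worktop at rest and 97 mm at the stop (33 mm of travel). The pad slopes up away from the pivot by 0.22 rad at rest, down by 0.24 rad at the stop
- vial_large_mid (a point): middle of the larger vial (28 mm diameter, 64 mm long, white with a dark screw cap); it lies across a chute, its axis (z, toward the cap) along the feeder's x, just uphill (+y) of the gate. Once released it rolls to the stop wall in under a second, its middle then about y = -0.07 in the feeder's frame
- vial_small_mid (a point): middle of the smaller vial (22 mm diameter, 50 mm long, white with a screw cap), lying in the other feeder in the same way; it stays there
- brass_weight: brass weight, 22 mm diameter, 42 mm high, standing on the worktop on the robot's side; origin at the centre of its underside; leave alone
- spare_vial: brown vial with a dark cap, 24 mm diameter, 56 mm high, standing upright on the worktop at the far side of the feeders; origin at the centre of its underside; leave alone

How it is judged:
On the way, in this order (a step that is already met when the one before it is completed fails the run):
1. the pad of the larger vial's feeder is pressed down by the robot and the gate is lifting (value of joint feeder_a_lever above 0.2 rad and contact force between the fingers and feeder_a above 0.5 N and x of the grasp point in the frame of feeder_a below -0.04 m).
2. the larger vial lies in the catch end (y of vial_large_mid in the frame of feeder_a between -0.085 and -0.055 m and x of vial_large_mid in the frame of feeder_a between 0.008 and 0.082 m and z of vial_large_mid in the frame of feeder_a below 0.055 m), for 0.2 s.
At the end, for the whole second after the job is handed in: The larger vial lies still inside the catch end of its own chute (its middle 55 to 85 mm past the gate, between the rails), both levers are back within 0.04 rad of rest, and the smaller vial is still behind its gate, within 20 mm of where it was (all of step 2 and linear speed of vial_large below 0.03 m/s and value of joint each of feeder_a_lever, feeder_b_lever below 0.04 rad and y of vial_small_mid in the frame of feeder_b above 0.005 m and distance of vial_small_mid from where it was at the start of the episode below 0.02 m); the robot touches nothing.
It fails at once if the robot touches a vial (contact force between any of the fingers, the arm and vial_large above 0.3 N or contact force between any of the fingers, the arm and vial_small above 0.3 N).
It fails at once if the larger vial is lifted out of the chute (height (world z) of vial_large_mid above 0.1 m).
It fails at once if the other feeder's gate is opened (value of joint feeder_b_lever above 0.15 rad).
It fails at once if a thing standing around is pushed or tipped (distance of any of brass_weight, spare_vial from where it was at the start of the episode above 0.02 m or angle between any of brass_weight, spare_vial's own z axis and vertical above 0.4 rad).
It also fails if it takes over 29 s, if anything falls off the work surface, if the arm or the gripper's body presses on something with over 40 N, if the wrist force passes 120 N, or if a joint passes its speed limit or range.

ROBOT

A 7-joint arm with a two-finger parallel gripper is mounted at the origin on a cart in front of the work surface, level with it; the furniture and walls round the work are solid. World frame = base frame: x ahead of the robot, y to its left, z up, the work surface at z = 0. Lengths are in m, angles in rad, forces in N, time in s.
With the tool pointing down it reaches from about 0.425 to 0.925 m from the base axis. Payload 6.8 kg.
Tool frame: the origin (TCP) lies between the finger pads; the fingertips stand finger_overhang ahead of it and the grasp point (between the pads) lies 6 mm ahead of it (finger_overhang is the distance from the TCP to the fingertips, in m); z points along the fingers, y is the line along which they close (so a half turn about z gives the same grasp; the last joint's range is limited). The gripper opens to 85 mm and grips with 20 to 120 N. Pads are 22 mm wide; open, the fingers measure 114 mm over their backs; the gripper's body (76 mm by 85 mm) begins 54 mm behind the grasp point. The pads swing forward as they close: fully open they stand 13 mm farther back than shut.
Start: joints at [1.223, 0.477, 0.022, 1.555, -0.011, 1.109, -0.083], TCP at [0.16, -0.656, 0.256] pointing down, gripper open.
Joint ranges: [-2.96, 2.96], [-0.34, 2.1], [-1.41, 1.46], [0.24, 2.44], [-1.37, 4.51], [0.17, 1.92], [-2.96, 2.96]. Speed limits (rad/s): [2.39, 2.39, 3.14, 3.14, 3.14, 3.14, 3.14].

INTERFACE

Orientations are given as a unit quaternion [w, x, y, z].
In Python, from station import * gives the robot as it stands.
- The arm moves only by the tool drive_tool, never from a script. Its argument "increments" is a list of rows, each an object of numbers: "claw": the finger opening in m, from 0 to 0.0854; "dx", "dy", "dz": the shift along the tool's x, y, z in m; "wx", "wy", "wz": the turn, a rotation vector about the tool's x, y, z in degrees. A call has 1 to 20 rows; each row shifts and turns the commanded pose from where the row before left it, along the tool's axes as they then stand; what a row does not reach is not made up. A row lasts 1/8 s, in which the tool goes at most 62.5 mm and 10.7 degrees, less where a joint would pass 70% of its speed; a pose out of reach is approached as far as the arm can. A call with a gripper value outside its range is refused whole. The fingers move at their own pace and stop on an object; "newtons" is the grip in N (left out, the last holds). Time passes only in rows, so rows that do not move let the fingers close. It gives the time, the measured TCP pose, the force, the opening and the grip force at its end, in the units of the state.
- get_obs(): the state, without advancing time (a new reading comes with each control period).
- read_camera(name): name is "scene" or "top" or "wrist"; returns (picture, depth): 480x640x3 uint8, red, green, blue; 480x640 float32, m along the optical axis (not along the pixel's ray), 0 where there is no reading.
- calibration(name): a dict with "intrinsics" (3x3 intrinsics, pixels), "R" (3x3) and "t" (3): a world point X has camera coordinates R X + t; the wrist camera has in their place "mount" (4x4, takes a point from camera to tool coordinates, whose origin is the TCP and whose axes are the flange's). Camera axes: x right, y down, z forward; pixel columns grow to the right and rows downward; lengths in m; the calibration is good to about 2 mm. A picture is of the moment at which its call begins: read the wrist's pose just before it. calibration takes no time and is no camera call.
- hand_in(): hands the job in; it is judged then, once.
The state is a dict: "t": time; "q": joint angles; "joint_vel": joint speeds; "joint_torque": joint torques, N m; "eef_pos": TCP position; "tool_rot": TCP orientation; "contact_force": force on the tool from outside, world axes, zero at the start; "torque": the same for the moment, N m; "gripper_width": opening from 0.0 (shut) to 1.0 (fully open); "grasp_force": force on a finger pad.
Only numpy, scipy, OpenCV 4.12 (cv2) and the standard library are available. Lean on these libraries where they do the work, as an engineer would, in place of code of your own. Each camera call takes 0.05 s, during which the arm holds its last target. There are 200 camera calls.

## Working session

There is one attempt and no reset: what is moved stays moved. The work goes in short steps, Python scripts to look and compute and a tool call to move; the robot and the scene stay as the last step left them, time stands still between calls to the robot, and variables do not carry over. Pictures are saved under pics/ and viewed, at most 10 in all, crops included, and the job is handed in when it is done.

Besides the shell and the picture viewer there is one more tool, called after "Request:" as name(argument=value, ...) on one line, values as JSON. drive_tool: Moves the arm, as the interface text tells. Its arguments: {"type":"object","properties":{"increments":{"type":"array","items":{"type":"object","properties":{"claw":{"type":"number"},"dx":{"type":"number"},"dy":{"type":"number"},"dz":{"type":"number"},"wx":{"type":"number"},"wy":{"type":"number"},"wz":{"type":"number"}}}},"newtons":{"type":"number"}},"required":["increments"]}

```bash
mkdir -p pics; ls; cat > h.py <<'E'
from station import *
import numpy as np, cv2
def snap(n,f):
    o=get_obs(); p,d=read_camera(n); cv2.imwrite(f'pics/{f}.png',p[:,:,::-1]); np.savez(f'pics/{f}.npz',p=p,d=d,eef=o['eef_pos'],rot=o['tool_rot']); return p,d
def pts(n,d):
    c=calibration(n);K=c['intrinsics'];v,u=np.mgrid[:480,:640]
    P=np.stack([(u-K[0,2])/K[0,0]*d,(v-K[1,2])/K[1,1]*d,d],-1)
    return (P-np.array(c['t']))@np.array(c['R'])
E
python3 - <<'E'
from h import *
o=get_obs();print({k:np.round(v,3) for k,v in o.items()})
for n in('scene','top'): snap(n,n+'0')
print(calibration('top'),calibration('scene'),calibration('wrist'))
a=cv2.imread('pics/top0.png');
E
```

```text
pics
{'t': np.float64(0.0), 'q': array([ 1.223,  0.478,  0.022,  1.556, -0.012,  1.109, -0.083]), 'joint_vel': array([-0.002, -0.001,  0.001,  0.   , -0.   , -0.001, -0.001]), 'joint_torque': array([ 0.0000e+00, -5.9645e+01,  1.6080e+00, -2.8120e+01,  1.3000e-02,
        9.0000e-03,  0.0000e+00]), 'eef_pos': array([ 0.16 , -0.655,  0.255]), 'tool_rot': array([-0.001,  0.993,  0.12 , -0.   ]), 'contact_force': array([0.168, 0.095, 0.699]), 'torque': array([-0.016,  0.014,  0.062]), 'grasp_force': np.float64(0.0), 'gripper_width': np.float64(1.003)}
{'intrinsics': array([[475.82561246,   0.        , 321.630908  ],
       [  0.        , 475.82561246, 240.96506325],
       [  0.        ,   0.        ,   1.        ]]), 'R': array([[ 0.0060995 , -0.99978603,  0.01976593],
       [-0.98208424, -0.00971209, -0.188192  ],
       [ 0.1883437 , -0.01826393, -0.98193334]]), 't': array([-0.18825073,  0.5367427 ,  0.8644003 ])} {'intrinsics': array([[599.02389054,   0.        , 332.88289616],
       [  0.        , 599.02389054, 236.03918429],
       [  0.        ,   0.        ,   1.        ]]), 'R': array([[-0.84478964, -0.53506907, -0.00561746],
       [-0.37017862,  0.59196977, -0.7159187 ],
       [ 0.38639132, -0.60272123, -0.69816106]]), 't': array([0.34849595, 0.36938264, 0.85812673])} {'intrinsics': array([[431.80293943,   0.        , 322.70066033],
       [  0.        , 431.80293943, 238.5487458 ],
       [  0.        ,   0.        ,   1.        ]]), 'mount': array([[-4.07430868e-05, -9.64757051e-01, -2.63142227e-01,
         6.67591840e-02],
       [ 9.99999734e-01, -2.30939168e-04,  6.91858229e-04,
         1.62494910e-03],
       [-7.28244951e-04, -2.63142128e-01,  9.64756804e-01,
        -1.16831210e-01],
       [ 0.00000000e+00,  0.00000000e+00,  0.00000000e+00,
         1.00000000e+00]])}
```

View pics/top0.png

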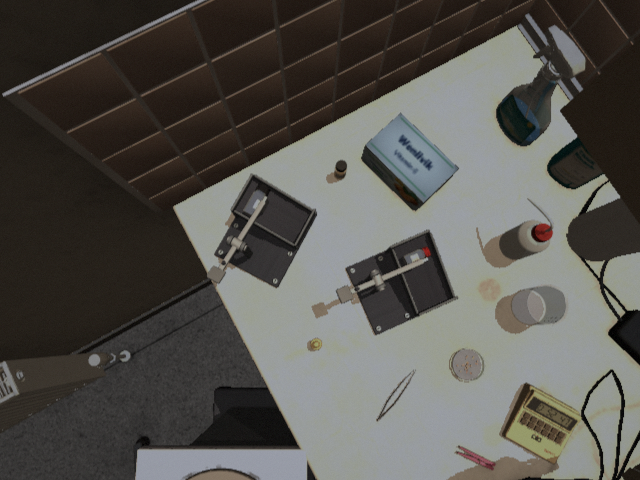

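View pics/scene0.png

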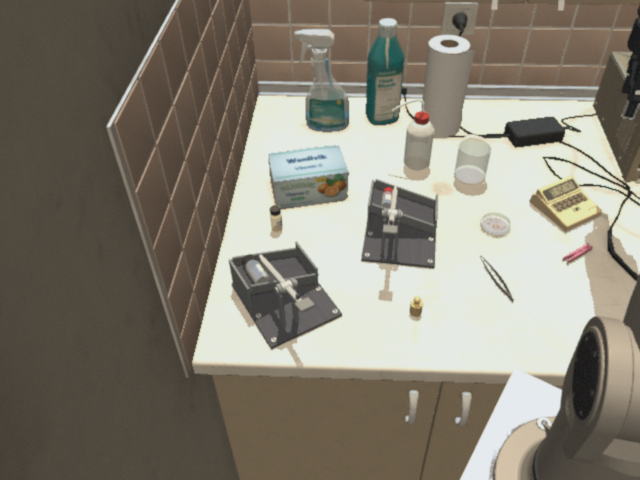

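The top view shows feeder 1 at (265,230), with its pad at (216,273) and a white/grey vial. Feeder 2 is at (400,280), with its pad at (346,294) and a red-capped vial. I'll measure both and look at crops of the vials.

```bash
python3 - <<'E'
from h import *
W={}
for n in('top','scene'):
    z=np.load(f'pics/{n}0.npz');P=pts(n,z['d']);W[n]=P
    print(n,(z['d']>0).mean())
P=W['top']
for nm,(u,v) in dict(padL=(216,273),pivL=(237,244),tipL=(264,200),vialL=(255,200),padR=(346,294),pivR=(377,281),tipR=(424,261),weight=(315,344),spare=(341,168)).items(): print(nm,np.round(np.nanmedian(P[v-1:v+2,u-1:u+2].reshape(-1,3),0),3))
P=W['scene']
for nm,(u,v) in dict(padL=(305,303),pivL=(285,288),vialL=(258,270),padR=(390,227),vialR=(388,197),weight=(416,308),spare=(276,218)).items(): print(nm,np.round(np.nanmedian(P[v-1:v+2,u-1:u+2].reshape(-1,3),0),3))
t=cv2.imread('pics/top0.png');s=cv2.imread('pics/scene0.png')
f=lambda i,x,y,w=100,h=75:cv2.resize(i[y:y+h,x:x+w],(400,300),interpolation=cv2.INTER_CUBIC)
cv2.imwrite('pics/c.png',np.vstack([np.hstack([f(t,210,170,),f(t,350,225)]),np.hstack([f(s,225,240),f(s,350,175)])]))
E
```

```text
top 0.9960872395833333
scene 0.996083984375
padL [0.465 0.    0.13 ]
pivL [ 0.519 -0.031  0.114]
tipL [ 0.609 -0.074  0.087]
vialL [ 0.611 -0.057  0.08 ]
padR [ 0.431 -0.225  0.13 ]
pivR [ 0.455 -0.281  0.114]
tipR [ 0.498 -0.373  0.086]
weight [ 0.344 -0.173  0.041]
spare [ 0.685 -0.221  0.056]
padL [0.464 0.001 0.129]
pivL [ 0.519 -0.021  0.11 ]
vialL [ 0.603 -0.051  0.077]
padR [ 0.433 -0.226  0.128]
vialR [ 0.505 -0.357  0.07 ]
weight [ 0.34  -0.164  0.024]
spare [ 0.685 -0.212  0.037]
```

View pics/c.png

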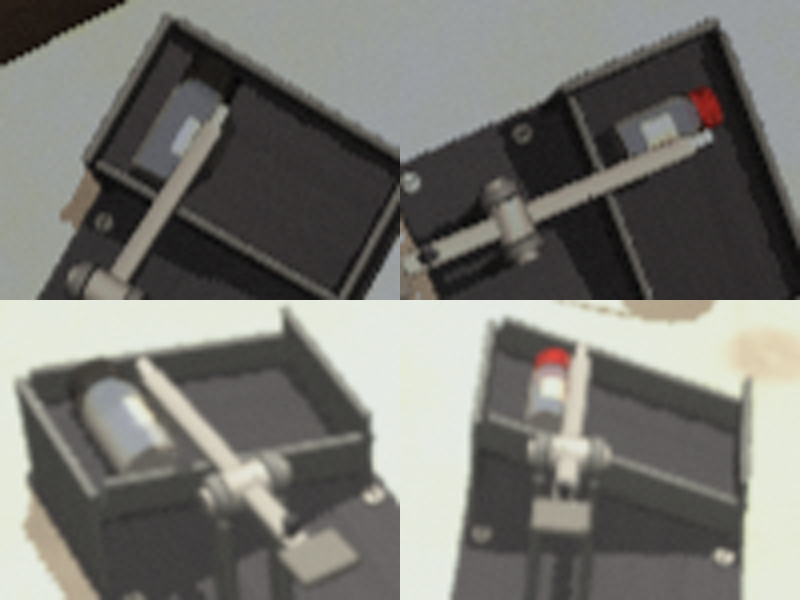

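Feeder 1, in the left of the top view, holds the larger vial: it has a dark cap and is thicker, so this is feeder_a. The other vial has a red cap and is smaller. Next is the tool geometry and the path.

```bash
python3 - <<'E'
import station
from h import *
from scipy.spatial.transform import Rotation as Ro
print([k for k in dir(station) if not k.startswith('_')])
print(getattr(station,'finger_overhang',None))
o=get_obs();R=Ro.from_quat(np.roll(o['tool_rot'],-1)).as_matrix()
p=np.array(o['eef_pos']);w=np.array([.42,-.40,.256]);g=np.array([.465,0,.22])
print(np.round(R,3),R.T@(w-p),R.T@(g-w))
E
```

```text
['PlanningError', 'calibration', 'finger_overhang', 'get_obs', 'hand_in', 'read_camera']
0.025
[[ 0.971  0.238 -0.001]
 [ 0.238 -0.971  0.002]
 [-0.    -0.002 -1.   ]] [ 0.31298278 -0.18618943 -0.00032342] [ 0.13872668 -0.37780318  0.03661511]
```

Request:
drive_tool(increments=[{"claw": 0,"dx": 0.039,"dy": -0.023},{"claw": 0,"dx": 0.039,"dy": -0.023},{"claw": 0,"dx": 0.039,"dy": -0.023},{"claw": 0,"dx": 0.039,"dy": -0.023},{"claw": 0,"dx": 0.039,"dy": -0.023},{"claw": 0,"dx": 0.039,"dy": -0.023},{"claw": 0,"dx": 0.039,"dy": -0.023},{"claw": 0,"dx": 0.039,"dy": -0.023},{"claw": 0,"dx": 0.014,"dy": -0.038},{"claw": 0,"dx": 0.014,"dy": -0.038},{"claw": 0,"dx": 0.014,"dy": -0.038},{"claw": 0,"dx": 0.014,"dy": -0.038},{"claw": 0,"dx": 0.014,"dy": -0.038},{"claw": 0,"dx": 0.014,"dy": -0.038},{"claw": 0,"dx": 0.014,"dy": -0.038},{"claw": 0,"dx": 0.014,"dy": -0.038},{"claw": 0,"dx": 0.014,"dy": -0.038},{"claw": 0,"dx": 0.014,"dy": -0.038},{"claw": 0},{"claw": 0}])

```text
schema error: expected keys claw, dx, dy, dz, wx, wy, wz
```

Request:
drive_tool(increments=[{"claw": 0,"dx": 0.039,"dy": -0.023,"dz": 0,"wx": 0,"wy": 0,"wz": 0},{"claw": 0,"dx": 0.039,"dy": -0.023,"dz": 0,"wx": 0,"wy": 0,"wz": 0},{"claw": 0,"dx": 0.039,"dy": -0.023,"dz": 0,"wx": 0,"wy": 0,"wz": 0},{"claw": 0,"dx": 0.039,"dy": -0.023,"dz": 0,"wx": 0,"wy": 0,"wz": 0},{"claw": 0,"dx": 0.039,"dy": -0.023,"dz": 0,"wx": 0,"wy": 0,"wz": 0},{"claw": 0,"dx": 0.039,"dy": -0.023,"dz": 0,"wx": 0,"wy": 0,"wz": 0},{"claw": 0,"dx": 0.039,"dy": -0.023,"dz": 0,"wx": 0,"wy": 0,"wz": 0},{"claw": 0,"dx": 0.039,"dy": -0.023,"dz": 0,"wx": 0,"wy": 0,"wz": 0},{"claw": 0,"dx": 0.014,"dy": -0.038,"dz": 0,"wx": 0,"wy": 0,"wz": 0},{"claw": 0,"dx": 0.014,"dy": -0.038,"dz": 0,"wx": 0,"wy": 0,"wz": 0},{"claw": 0,"dx": 0.014,"dy": -0.038,"dz": 0,"wx": 0,"wy": 0,"wz": 0},{"claw": 0,"dx": 0.014,"dy": -0.038,"dz": 0,"wx": 0,"wy": 0,"wz": 0},{"claw": 0,"dx": 0.014,"dy": -0.038,"dz": 0,"wx": 0,"wy": 0,"wz": 0},{"claw": 0,"dx": 0.014,"dy": -0.038,"dz": 0,"wx": 0,"wy": 0,"wz": 0},{"claw": 0,"dx": 0.014,"dy": -0.038,"dz": 0,"wx": 0,"wy": 0,"wz": 0},{"claw": 0,"dx": 0.014,"dy": -0.038,"dz": 0,"wx": 0,"wy": 0,"wz": 0},{"claw": 0,"dx": 0.014,"dy": -0.038,"dz": 0,"wx": 0,"wy": 0,"wz": 0},{"claw": 0,"dx": 0.014,"dy": -0.038,"dz": 0,"wx": 0,"wy": 0,"wz": 0},{"claw": 0,"dx": 0,"dy": 0,"dz": 0,"wx": 0,"wy": 0,"wz": 0},{"claw": 0,"dx": 0,"dy": 0,"dz": 0,"wx": 0,"wy": 0,"wz": 0}])

```text
t: 2.6
eef_pos: [0.4652, -0.0011, 0.256]
tool_rot: [0.0, 0.993, 0.12, -0.0]
contact_force: [0.1, -0.4, -0.1]
gripper_width: 0.002
grasp_force: 0.0
```

```bash
python3 - <<'E'
from h import *
from scipy.spatial.transform import Rotation as Ro
o=get_obs();p,d=snap('wrist','w1');c=calibration('wrist');K=c['intrinsics']
v,u=np.mgrid[:480,:640];P=np.stack([(u-K[0,2])/K[0,0]*d,(v-K[1,2])/K[1,1]*d,d],-1)
M=c['mount'];X=P@M[:3,:3].T+M[:3,3];R=Ro.from_quat(np.roll(o['tool_rot'],-1)).as_matrix();X=X@R.T+o['eef_pos']
# pad: connected patch of points near expected height
m=((X[...,2]>.122)&(X[...,2]<.14)&(np.hypot(X[...,0]-.465,X[...,1])<.035)&(d>0)).astype(np.uint8)
n,l,s,_=cv2.connectedComponentsWithStats(m)
for i in range(1,n):
    if s[i,4]>100: q=X[l==i]; print(s[i],q.mean(0).round(4),q.min(0).round(3),q.max(0).round(3), cv2.minAreaRect((q[:,:2]*1000).astype(np.float32)))
s,_=snap('scene','s1')
E
```

```text
[340 202  12  11 113] [ 0.4864 -0.0116  0.1247] [ 0.483 -0.015  0.122] [ 0.489 -0.008  0.127] ((486.1836853027344, -11.650066375732422), (6.409593105316162, 6.505797386169434), 16.58741569519043)
[ 290  212   57   56 1767] [ 4.648e-01 -2.000e-04  1.292e-01] [ 0.449 -0.016  0.122] [0.48  0.016 0.133] ((464.3017578125, -0.4812431335449219), (26.123519897460938, 23.692779541015625), 62.31576919555664)
```

View pics/w1.png

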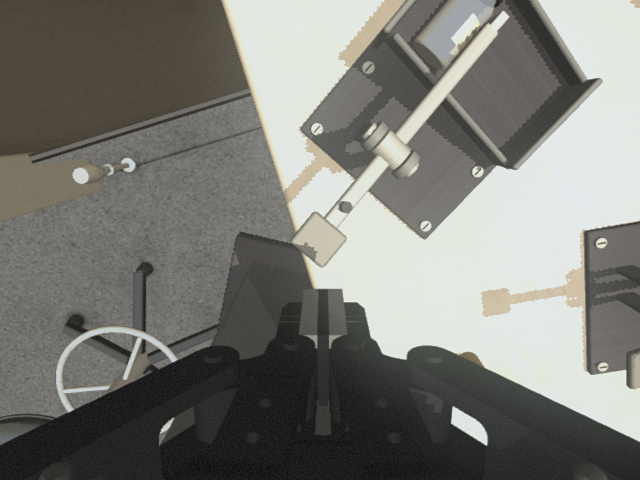

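The wrist view shows the pad at (320,240). It measures (0.4645, 0.000, 0.129), within 1 mm of directly below the tool. I press now.

Request:
drive_tool(increments=[{"claw": 0,"dx": 0,"dy": 0,"dz": 0.03,"wx": 0,"wy": 0,"wz": 0},{"claw": 0,"dx": 0,"dy": 0,"dz": 0.03,"wx": 0,"wy": 0,"wz": 0},{"claw": 0,"dx": 0,"dy": 0,"dz": 0.03,"wx": 0,"wy": 0,"wz": 0},{"claw": 0,"dx": 0,"dy": 0,"dz": 0.006,"wx": 0,"wy": 0,"wz": 0},{"claw": 0,"dx": 0,"dy": 0,"dz": 0.006,"wx": 0,"wy": 0,"wz": 0},{"claw": 0,"dx": 0,"dy": 0,"dz": 0.006,"wx": 0,"wy": 0,"wz": 0},{"claw": 0,"dx": 0,"dy": 0,"dz": 0.006,"wx": 0,"wy": 0,"wz": 0},{"claw": 0,"dx": 0,"dy": 0,"dz": 0.006,"wx": 0,"wy": 0,"wz": 0},{"claw": 0,"dx": 0,"dy": 0,"dz": 0.006,"wx": 0,"wy": 0,"wz": 0},{"claw": 0,"dx": 0,"dy": 0,"dz": 0.002,"wx": 0,"wy": 0,"wz": 0},{"claw": 0,"dx": 0,"dy": 0,"dz": 0,"wx": 0,"wy": 0,"wz": 0},{"claw": 0,"dx": 0,"dy": 0,"dz": 0,"wx": 0,"wy": 0,"wz": 0},{"claw": 0,"dx": 0,"dy": 0,"dz": 0,"wx": 0,"wy": 0,"wz": 0},{"claw": 0,"dx": 0,"dy": 0,"dz": 0,"wx": 0,"wy": 0,"wz": 0},{"claw": 0,"dx": 0,"dy": 0,"dz": 0,"wx": 0,"wy": 0,"wz": 0},{"claw": 0,"dx": 0,"dy": 0,"dz": 0,"wx": 0,"wy": 0,"wz": 0}])

```text
t: 4.7
eef_pos: [0.4651, 0.0, 0.1285]
tool_rot: [-0.0, 0.993, 0.12, -0.0]
contact_force: [-4.0, 1.6, 6.2]
gripper_width: 0.0
grasp_force: 3.1
```

```bash
python3 - <<'E'
from h import *
p,d=snap('top','t2');s,_=snap('scene','s2')
f=lambda i,x,y,w=130,h=130:cv2.resize(i[y:y+h,x:x+w,::-1],(400,400),interpolation=cv2.INTER_CUBIC)
cv2.imwrite('pics/c2.png',np.hstack([f(p,200,165),f(s,220,220)]))
E
```

```text
(no output)
```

View pics/c2.png

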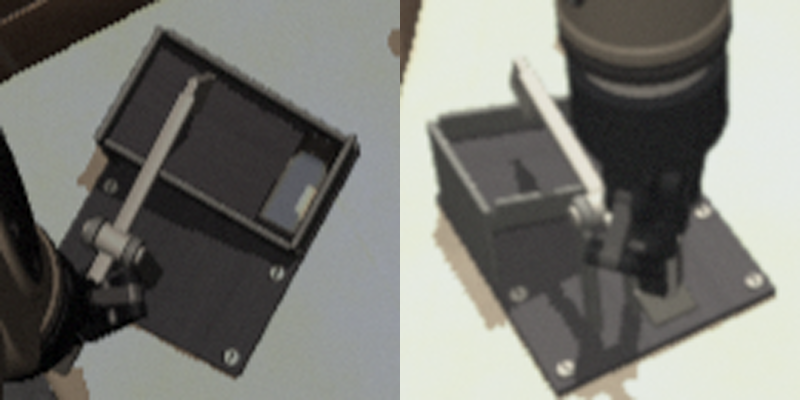

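The crop shows the lever raised and the vial against the stop wall, at about (295,190) in the crop. I let the lever up slowly and back away.

Request:
drive_tool(increments=[{"claw": 0,"dx": 0,"dy": 0,"dz": -0.004,"wx": 0,"wy": 0,"wz": 0},{"claw": 0,"dx": 0,"dy": 0,"dz": -0.006,"wx": 0,"wy": 0,"wz": 0},{"claw": 0,"dx": 0,"dy": 0,"dz": -0.006,"wx": 0,"wy": 0,"wz": 0},{"claw": 0,"dx": 0,"dy": 0,"dz": -0.006,"wx": 0,"wy": 0,"wz": 0},{"claw": 0,"dx": 0,"dy": 0,"dz": -0.006,"wx": 0,"wy": 0,"wz": 0},{"claw": 0,"dx": 0,"dy": 0,"dz": -0.006,"wx": 0,"wy": 0,"wz": 0},{"claw": 0,"dx": 0,"dy": 0,"dz": -0.02,"wx": 0,"wy": 0,"wz": 0},{"claw": 0,"dx": 0,"dy": 0,"dz": -0.03,"wx": 0,"wy": 0,"wz": 0},{"claw": 0,"dx": 0,"dy": 0,"dz": -0.03,"wx": 0,"wy": 0,"wz": 0},{"claw": 0,"dx": 0,"dy": 0,"dz": 0,"wx": 0,"wy": 0,"wz": 0},{"claw": 0,"dx": 0,"dy": 0,"dz": 0,"wx": 0,"wy": 0,"wz": 0},{"claw": 0,"dx": 0,"dy": 0,"dz": 0,"wx": 0,"wy": 0,"wz": 0},{"claw": 0,"dx": 0,"dy": 0,"dz": 0,"wx": 0,"wy": 0,"wz": 0}])

```text
t: 6.42
eef_pos: [0.465, -0.0005, 0.2415]
tool_rot: [-0.0, 0.993, 0.12, -0.001]
contact_force: [0.8, 0.4, 0.2]
gripper_width: -0.003
grasp_force: 0.0
```

```bash
python3 - <<'E'
from h import *
p,d=snap('top','t3');s,ds=snap('scene','s3');P=pts('top',d)
for n,(u,v) in dict(vial=(296,227),tip=(264,200)).items(): print(n,P[v,u].round(3))
f=lambda i,x,y,w=130,h=130:cv2.resize(i[y:y+h,x:x+w,::-1],(400,400),interpolation=cv2.INTER_CUBIC)
cv2.imwrite('pics/c3.png',np.hstack([f(p,200,165),f(s,220,220)]))
X=pts('scene',ds);m=(np.hypot(X[...,0]-.4645,X[...,1])<.012)&(X[...,2]>.08)&(X[...,2]<.15);print(m.sum(),X[m].mean(0))
E
```

```text
vial [ 0.566 -0.134  0.051]
tip [ 0.609 -0.074  0.086]
108 [0.4637924  0.00072005 0.12908019]
```

View pics/c3.png

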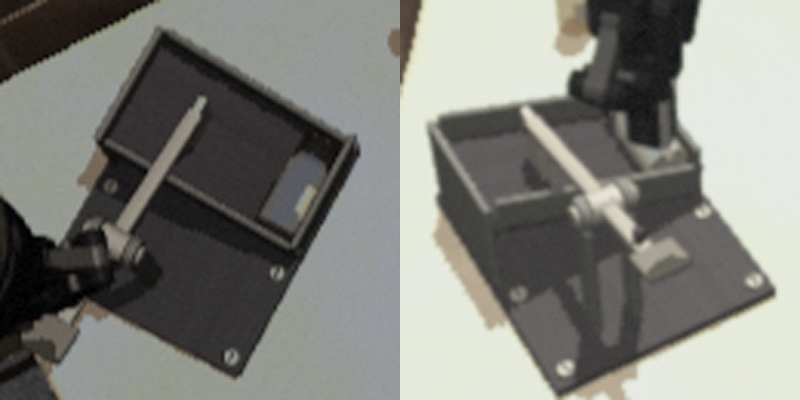

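The pad is back at 0.129 m and the lever tip at 0.086 m, both as at rest. The vial lies at the stop wall and the arm is clear.

```bash
python3 -c "
from station import *
print(hand_in())"
```

```text
the job is handed in; nothing more can be done
None
```

I pressed feeder_a's lever, the larger vial rolled to the stop wall, the lever is back at its rest height, and I handed the job in at about 6.5 s; no verdict came back.

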